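# Stand up two transit cases, find the stamped one and push it into the dispatch rack

## Task

Two closed transit cases stand on their feet in front of the dispatch rack; one of them has the inspection stamp, a white ring with a tick, on its underside. Without pinching or lifting anything, tip both cases up with the fingers until each stands on its back (hinge side) with the underside towards you. Then tip the stamped one down on its feet again and push it along the bench into the empty rack bay in front of it, straight and fully home against the stop; leave the unstamped case standing on its back, and everything else undisturbed.

Things in the scene. Friction and masses are not known exactly. Their poses are not given: they have to be found in the camera images.
- case_stamped: The stamped case: grey, lidded, 68 mm (x, front to back) by 84 mm (y, black latches on both ends) by 56 mm high, about 0.35 kg. Underside: a stamped white ring 51 mm across with a tick inside. Stands left or right. Origin: centre of the underside at bench level, z up, -x the front with a card holder, facing the robot within 0.2 rad at the start; +x the hinge side. Solid to the touch.
- case_stamped_underside (a point): Middle of its underside, 4 mm above its origin. All cases have four 4 mm rubber feet flush with the walls (friction about 1.1; walls 0.6). A level push on a wall below 22 mm slides a case. Fingers set against a wall about 45 mm up and swept up and over, in an arc about the far bottom edge, tip it by friction; past 57 degrees it drops onto its back, 68 mm tall.
- case_plain: The other case: same size, weight, feet and frame as case_stamped, but with a bare underside; it stands in the other place. The two stand 0.12 m or more apart in y, one left, one right. On its back a case's own x axis points down. To set it down, sweep fingers against the lid, 57 mm up, towards the robot and up, in an arc about the near bottom edge: past 35 degrees it drops on its feet.
- dispatch_rack: Fixed rack: stop rail 318 mm long, 30 mm high, and four black fins 8 mm thick, 20 mm high, reaching 73 mm from the stop towards the robot, their last 25 mm tapering to 3 mm: three bays 92 mm wide, the middle one taken. Origin: bench level, middle of the rail, in the plane of the rubber buffers a case rests against; x away from the robot (the way in), y to the left.
- bay_left (a point): Where a case's origin lies when home in the left bay: 34 mm before the stop, 100 mm left of the rack's origin, at bench level; axes as the rack's.
- bay_right (a point): The same in the right bay, 100 mm right of the rack's origin.
- case_racked: A third case of the same make, already home in the middle bay; leave it alone. Origin: centre of the underside. (Keep the arm clear of the two lamps: one is clamped to the front edge on the left, its arm rising from x 0.25, y 0.12 to x 0.30, y 0.15, z 0.36 and then level to x 0.61, y 0.27; the other stands behind the rack, its arm slanting up to the right.)
- stamp: Bystander: wooden hand stamp standing upright, 23 mm across, 53 mm high, in front of the racked case; origin under its centre.
- tweezers_steel: Bystander: steel tweezers lying right of the right case, 119 mm long (its y), 9 mm high; origin under its middle.
- gauge_block: Bystander: stepped steel gauge block 23 x 48 x 30 mm standing between the two cases; origin under its centre.
Things that resemble listed ones, but are neither listed nor needed, are in the scene too. What is shaped like the gauge_block but blue is not meant.

How it is judged:
By the outcome, as a careful person would: the job done as asked, in the order asked, and still so for the second after the job is handed in, with the robot touching nothing.
It also fails if it takes over 72 s, if anything falls off the work surface, if the arm or the gripper's body presses on something with over 40 N, if the wrist force passes 120 N, or if a joint passes its speed limit or range.

## Robot

A 6-joint arm with a two-finger parallel gripper is mounted at the origin on a cart in front of the work surface, level with it; the furniture and walls round the work are solid. World frame = base frame: x ahead of the robot, y to its left, z up, the work surface at z = 0. Lengths are in mm, angles in rad, forces in N, time in s.
With the tool pointing down it reaches from about 275 to 1000 mm from the base axis. Payload 8.4 kg.
Tool frame: the origin (TCP) lies midway between the tips of the shut fingers; the grasp point (between the pads) lies 19 mm behind it (robot.tcp_to_grasp is the distance from the TCP to the grasp point, in mm); z points along the fingers, y is the line along which they close (so a half turn about z gives the same grasp; the last joint's range is limited). The gripper opens to 85 mm and grips with 20 to 120 N. Pads are 22 mm wide; open, the fingers measure 114 mm over their backs; the gripper's body (76 mm by 85 mm) begins 54 mm behind the grasp point. The pads swing forward as they close: fully open they stand 13 mm farther back than shut.
Start: joints at [-1.121, 0.353, 1.633, -0, 1.155, -0.002], TCP at [272.865, -562.292, 231.281] pointing down, gripper open.
Joint ranges: [-2.63, 2.63], [-0.92, 2.1], [0.06, 2.66], [-1.3, 4.44], [0, 2.69], [-3.02, 3.02]. Speed limits (rad/s): [2.22, 2.22, 2.79, 3.14, 3.14, 3.14].

## Interface

Orientations are given as a unit quaternion [w, x, y, z].
In Python, from cell import robot gives the robot as it stands.
- The arm moves only by the shell command python3 -m crank 'ROWS' [OPENING] [FORCE]. ROWS is JSON, one flat list of numbers, 4 for each row, row after row: the shift along the tool's x, y, z in mm, then the turn about the tool's z in rad. A call has exactly 5 rows; each row is the pose to reach, as a shift and turn from the pose commanded when the call began, along the tool's axes at that moment; what a row does not reach only later rows make up. A row lasts 1/12 s, in which the tool goes at most 41.7 mm and 7.16 degrees, less where a joint would pass 70% of its speed; a pose out of reach is approached as far as the arm can. A call with a gripper value outside its range is refused whole. OPENING is the opening, from 0 (shut) to 1 (fully open), set as the call begins (- or left out, the last holds). The fingers move at their own pace and stop on an object; FORCE is the grip in N (left out, the last holds). Time passes only in rows, so rows that repeat a pose let the fingers close, or fill a call up. It gives the time, the measured TCP pose, the force, the opening and the grip force at its end, in the units of the state.
- robot.sense(): the state, without advancing time (a new reading comes with each control period).
- robot.grab_frame(name): name is "side" or "top"; returns (picture, depth): 480x640x3 uint8, red, green, blue; 480x640 float32, mm along the optical axis (not along the pixel's ray), 0 where there is no reading.
- robot.camera_info(name): a dict with "intrinsics" (3x3 intrinsics, pixels), "R" (3x3) and "t" (3): a world point X has camera coordinates R X + t. Camera axes: x right, y down, z forward; pixel columns grow to the right and rows downward; lengths in mm; the calibration is good to about 2 mm. A picture is of the moment at which its call begins. camera_info takes no time and is no camera call.
- robot.close_job(): hands the job in; it is judged then, once.
Trained networks look in the newest picture that a camera, given by its name, has taken for a name from the list of things; names that differ only in an ending like _2 or _b are one class to them, and where a whole thing is asked for, a point or a joint stands for the part that bears it (a point fixed in the world has none). Each returns a list of dicts, best first, with "p" (0 to 1); they miss things now and then, are a little off and sometimes report something else, mostly with a low value. They report only what shows in the picture. A call takes as long as a camera call. They do not tell look-alikes from the thing itself.
- robot.cut_out(label, camera): "region" (480x640 bool, what is visible of it) and "centre" ([column, row] in pixels, amid what is visible of it).
The state is a dict: "time": time; "joint_pos": joint angles; "qvel": joint speeds; "joint_efforts": joint torques, N m; "tool_pos": TCP position; "tool_rot": TCP orientation; "ft_force": force on the tool from outside, world axes, zero at the start; "moment": the same for the moment, N m; "grip_width": finger opening in mm; "finger_force": force on a finger pad.
Only numpy, scipy, OpenCV 4.12 (cv2) and the standard library are available. Lean on these libraries where they do the work, as an engineer would, in place of code of your own. Each camera call takes 0.05 s, during which the arm holds its last target. There are 200 camera calls.

## Working session

There is one attempt and no reset: what is moved stays moved. The work goes in short steps, Python scripts to look and compute and a shell command to move; the robot and the scene stay as the last step left them, time stands still between calls to the robot, and variables do not carry over. Pictures are saved under pics/ and viewed, at most 10 in all, crops included, and the job is handed in when it is done.

```bash
ls; mkdir -p pics; cat > h.py <<'E'
import numpy as np, cv2
from cell import robot
from scipy.spatial.transform import Rotation as Rn
def cam(n):
    c=robot.camera_info(n); return np.array(c["intrinsics"]),np.array(c["R"]),np.array(c["t"])
def cloud(n,d):
    K,R,t=cam(n); v,u=np.mgrid[0:480,0:640]
    P=np.stack([(u-K[0,2])/K[0,0]*d,(v-K[1,2])/K[1,1]*d,d],-1)
    W=(P-t)@R; W[d==0]=np.nan; return W
def save(n,img): cv2.imwrite("pics/"+n,cv2.cvtColor(img,cv2.COLOR_RGB2BGR))
def st():
    s=robot.sense(); print(s["time"],np.round(s["tool_pos"],1),np.round(s["tool_rot"],4),"F",np.round(s["ft_force"],1),"g",s["grip_width"],np.round(s["joint_pos"],3))
    print(np.round(Rn.from_quat(np.roll(s["tool_rot"],-1)).as_matrix(),3).tolist())
E
python3 - <<'E'
from h import *
st()
out=[]
for n in("top","side"):
    p,d=robot.grab_frame(n); save(n+"0.png",p); np.save(n+"_d.npy",d)
    W=cloud(n,d); K,R,t=cam(n); print(n,"campos",np.round(-R.T@t), np.round(R,2).tolist())
    for l in["case_stamped","case_racked","dispatch_rack","stamp","tweezers_steel","gauge_block"]:
        for r in robot.cut_out(l,n)[:4]:
            m=r["region"]; w=W[m]; w=w[~np.isnan(w[:,0])]
            z=np.percentile(w[:,2],90) if len(w) else 0
            tp=w[w[:,2]>z-6]
            if len(tp)>20:
                rect=cv2.minAreaRect(tp[:,:2].astype(np.float32))
            else: rect=None
            print(l,round(r["p"],2),np.round(r["centre"]),m.sum(),"z",round(z),rect)
E
```

```text
pics
0.0 [ 272.7 -561.9  230.6] [-7.000e-04  9.746e-01  2.240e-01 -1.000e-04] F [-0.1  0.9 -0.3] g 85.51421650253646 [-1.121  0.354  1.634  0.     1.155 -0.002]
[[0.9, 0.437, -0.001], [0.437, -0.9, 0.001], [0.0, -0.001, -1.0]]
top campos [ 382. -109.  911.] [[-0.0, -1.0, -0.03], [-0.98, 0.01, -0.17], [0.17, 0.03, -0.98]]
case_stamped 0.76 [336. 280.] 2318 z 58 ((477.752685546875, -106.5483627319336), (83.64405822753906, 68.01758575439453), 88.41316223144531)
case_racked 0.56 [299. 170.] 2354 z 58 ((658.6060791015625, -32.99675750732422), (83.80928802490234, 67.64425659179688), 89.31938171386719)
dispatch_rack 0.68 [298. 146.] 2666 z 30 ((672.2064208984375, -33.280670166015625), (316.3106994628906, 64.83219909667969), 89.97637939453125)
stamp 0.56 [288. 209.] 187 z 53 ((598.57177734375, -24.435916900634766), (17.370479583740234, 16.60403060913086), 59.48883819580078)
stamp 0.28 [340. 282.] 2341 z 58 ((477.752685546875, -106.5483627319336), (83.64405822753906, 68.01758575439453), 88.41316223144531)
gauge_block 0.66 [259. 365.] 479 z 31 ((329.4436340332031, 24.154741287231445), (23.9439
[... 569 characters left out ...]
922)
case_racked 0.6 [327. 185.] 2138 z 57 ((644.5286865234375, -30.715373992919922), (86.44042205810547, 92.97062683105469), 89.4913558959961)
dispatch_rack 0.7 [360. 200.] 2170 z 29 ((696.1393432617188, -31.920745849609375), (316.55303955078125, 11.627853393554688), 89.74700164794922)
stamp 0.81 [304. 208.] 289 z 51 ((594.35302734375, -22.691699981689453), (16.027206420898438, 18.638643264770508), 29.243656158447266)
gauge_block 0.86 [168. 278.] 780 z 30 ((325.9959716796875, 25.573989868164062), (25.92367935180664, 22.692140579223633), 8.709805488586426)
gauge_block 0.7 [246. 271.] 672 z 31 ((406.8736572265625, -62.97345733642578), (25.66993522644043, 23.62257957458496), 80.55353546142578)
```

View pics/top0.png

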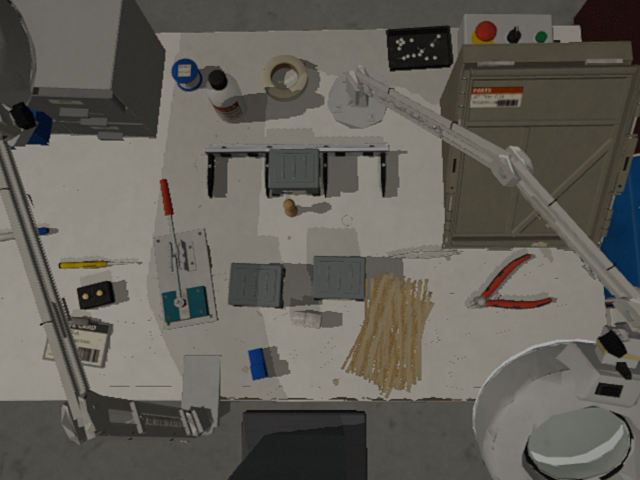

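View pics/side0.png

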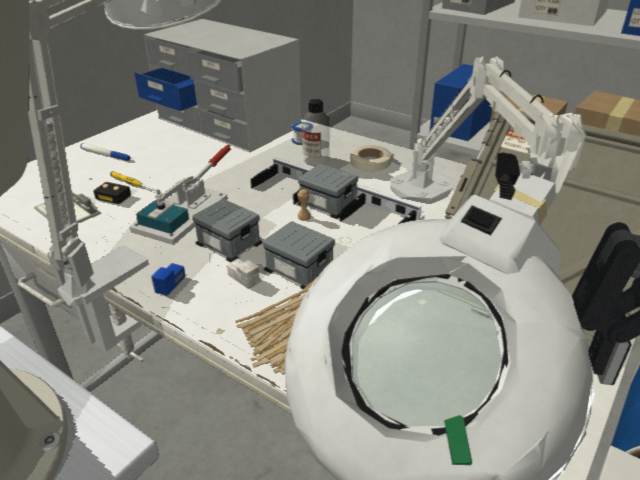

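The top view shows the left case at (257,284) and the right case at (339,277). The grey gauge block is at (306,318), and the blue one at (259,365) is the look-alike. The hand stamp is at (290,208), the tweezers are probably at (425,252), and loose sticks lie at (390,335). The side view agrees: left case (226,228), right case (298,252). Next I measure both cases and the rack from depth.

```bash
cat >> h.py <<'E'
def blobs(n,d,zlo,zhi,box=(300,760,-260,220),amin=60):
    W=cloud(n,d); z=W[...,2]
    m=((z>zlo)&(z<zhi)&(W[...,0]>box[0])&(W[...,0]<box[1])&(W[...,1]>box[2])&(W[...,1]<box[3])).astype(np.uint8)
    k,lab,s,c=cv2.connectedComponentsWithStats(m)
    for i in range(1,k):
        if s[i,4]<amin: continue
        w=W[lab==i]; r=cv2.minAreaRect(w[:,:2].astype(np.float32))
        print(n,(zlo,zhi),"px",np.round(c[i]),s[i,4],"zmed",round(np.median(w[:,2]),1),"rect",np.round(r[0],1),np.round(r[1],1),round(r[2],2),"x",np.round([w[:,0].min(),w[:,0].max()]),"y",np.round([w[:,1].min(),w[:,1].max()]))
E
python3 - <<'E'
from h import *
for n in("top","side"):
    d=np.load(n+"_d.npy")
    blobs(n,d,50,64); 
    blobs(n,d,14,34)
d=np.load("top_d.npy"); W=cloud("top",d)
for p in[(400,252),(410,252),(420,253),(430,253),(445,250)]:print(p,np.round(W[p[1],p[0]],1))
E
```

```text
top (50, 64) px [294. 168.] 2007 zmed 55.7 rect [659. -33.] [83.9 68.3] 89.32 x [624. 694.] y [-75.   9.]
top (50, 64) px [169. 212.] 309 zmed 58.0 rect [575.6 170.2] [99.6 14.9] 11.15 x [527. 626.] y [161. 182.]
top (50, 64) px [176. 274.] 356 zmed 58.9 rect [482.6 153.5] [103.5  17.3] 10.46 x [432. 535.] y [139. 169.]
top (50, 64) px [339. 277.] 2222 zmed 55.6 rect [ 477.8 -106.6] [83.7 68. ] 88.41 x [443. 512.] y [-148.  -65.]
top (50, 64) px [255. 285.] 2213 zmed 55.5 rect [466.5  27.2] [85.  68.2] 87.06 x [430. 501.] y [-16.  71.]
top (14, 34) px [153. 127.] 65 zmed 24.0 rect [746.4 218.4] [ 2.8 26.8] 88.46 x [733. 760.] y [217. 220.]
top (14, 34) px [367. 123.] 90 zmed 15.0 rect [ 751.3 -157.7] [40.2 17.2] 89.58 x [743. 760.] y [-178. -138.]
top (14, 34) px [354. 160.] 830 zmed 21.7 rect [ 663.3 -121.7] [141.9  82.9] 89.47 x [621. 705.] y [-193.  -51.]
top (14, 34) px [238. 160.] 815 zmed 21.9 rect [663.2  38.8] [172.8  82.7] 89.62 x [622. 705.] y [-48. 125.]
top (14, 34) px [297. 191.] 164 zmed 26.9 rect [627.1 -35.1] [ 8.6 80.9] 5.15 x [625. 635.] y [-75.   6.]
top (14, 34) p
[... 1735 characters left out ...]
x [163. 223.] 551 zmed 24.2 rect [437.7 150.2] [67.4 83.2] 11.01 x [397. 476.] y [103. 187.]
side (14, 34) px [227. 241.] 653 zmed 24.1 rect [442.8  15.2] [ 53.1 100.3] 35.6 x [428. 493.] y [-15.  71.]
side (14, 34) px [285. 293.] 1677 zmed 17.2 rect [ 407.  -139.5] [169.1  99. ] 27.54 x [316. 505.] y [-169.  -63.]
side (14, 34) px [244. 269.] 469 zmed 23.5 rect [408.9 -50.6] [50.5 23.7] 80.93 x [394. 423.] y [-77. -24.]
side (14, 34) px [166. 275.] 499 zmed 23.5 rect [338.2  27.8] [50.5 24.7] 10.58 x [312. 363.] y [12. 44.]
(400, 252) [ 526.1 -210.4   -1.1]
(410, 252) [ 524.5 -226.1    8.5]
(420, 253) [ 524.4 -244.4   -2.5]
(430, 253) [ 524.5 -261.5   -3.5]
(445, 250) [ 527.4 -284.5    9.6]
```

```bash
python3 - <<'E'
import cv2
i=cv2.imread("pics/top0.png")[130:380,195:465]; cv2.imwrite("pics/crop1.png",cv2.resize(i,None,fx=2.4,fy=2.4,interpolation=cv2.INTER_CUBIC)[:600,:800])
E
```

```text
(no output)
```

View pics/crop1.png

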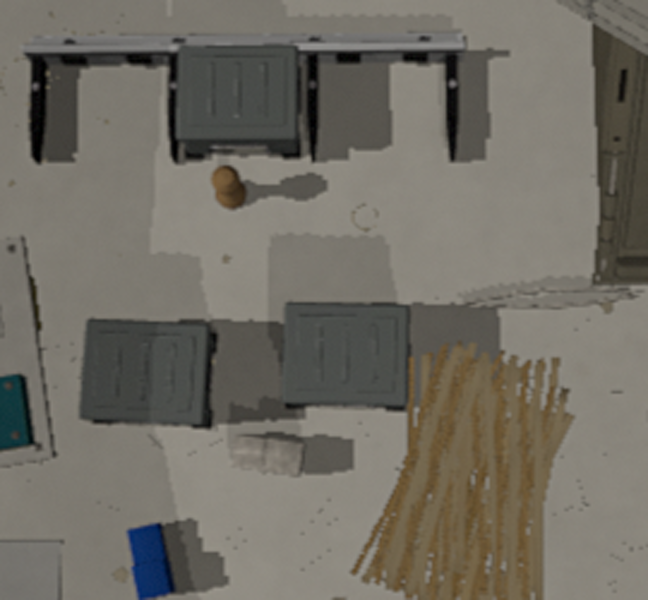

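The crop shows the left case at (145,370) and the right case at (345,355). The grey stepped block at (268,453) stands between and in front of the cases, so it is the gauge block; the blue one at (150,560) isn't meant. Before moving, I'll check the raised obstacles between the start pose and the work.

```bash
python3 - <<'E'
from h import *
g={}
for n in("top","side"):
    d=np.load(n+"_d.npy"); w=cloud(n,d).reshape(-1,3); w=w[~np.isnan(w[:,0])]
    w=w[(w[:,2]>100)&(w[:,0]>0)&(w[:,0]<800)&(w[:,1]>-700)&(w[:,1]<300)]
    for p in w: g.setdefault((int(p[0]//80)*80,int(p[1]//80)*80),[]).append(p[2])
    K,R,t=cam(n)
    for X in[(272,-562,231),(272,-562,330)]: c=R@X+t; c=K@c; print(n,X,np.round(c[:2]/c[2]))
for k in sorted(g):
    if len(g[k])>15: print(k,len(g[k]),round(min(g[k])),round(max(g[k])),end="; ")
E
```

```text
top (272, -562, 231) [727. 433.]
top (272, -562, 330) [796. 450.]
side (272, -562, 231) [675. 398.]
side (272, -562, 330) [742. 274.]
(0, -80) 76 100 112; (80, -480) 482 149 168; (80, -400) 1130 134 164; (80, -80) 61 100 293; (80, 0) 64 243 271; (160, -560) 8835 142 350; (160, -480) 14410 163 224; (160, -400) 12561 136 212; (160, -320) 2277 153 208; (160, -80) 3974 273 425; (160, 0) 1124 234 334; (160, 80) 124 100 138; (240, -560) 9592 139 350; (240, -480) 18572 192 284; (240, -400) 15797 182 285; (240, -320) 4377 127 241; (240, 80) 10542 100 384; (240, 160) 17 373 377; (320, -480) 9391 212 339; (320, -400) 5483 190 317; (320, -320) 539 170 238; (320, 80) 1242 313 381; (320, 160) 1765 345 388; (400, -480) 2804 296 341; (400, -400) 1653 293 339; (400, 160) 2282 346 384; (480, -400) 2956 287 331; (480, -320) 534 283 322; (480, 160) 1608 348 391; (480, 240) 201 350 386; (560, -560) 411 100 132; (560, -400) 121 100 325; (560, -320) 3767 100 326; (560, 160) 22 336 353; (560, 240) 1841 294 386; (640, -560) 3619 100 190; (640, -480) 7887 100 169; (640, -400) 2945 100 169; (640, -320) 3794 100 263; (640, -240) 1294 132 238; (640, 160) 59 135 191; (640, 240) 2361 134 351; (720, -560) 2045 121 209; (720, -480) 5544 121 208; (720, -400) 3335 120 209; (720, -320) 2302 100 210; (720, -240) 781 100 181; (720, -160) 171 100 127; (720, 0) 355 100 130; (720, 80) 397 100 130; (720, 160) 3791 100 199; (720, 240) 5278 100 345;
```

```bash
python3 - <<'E'
from h import *
for n in("top","side"):
    W=cloud(n,np.load(n+"_d.npy"))
    m=(W[...,2]>150)&(W[...,0]>60)&(W[...,0]<260)&(abs(W[...,1])<90)
    v,u=np.nonzero(m); print(n,m.sum(), (u.min(),u.max(),v.min(),v.max()) if m.sum() else "")
    if m.sum(): print(np.round(np.percentile(W[m],[2,50,98],axis=0)))
    for p in [(260,430),(300,460),(350,430),(300,420)] if n=="top" else [(60,430),(120,440),(30,380)]: print(p,np.round(W[p[1],p[0]]))
    m=(W[...,2]>120)&(W[...,0]>60)&(W[...,0]<440)&(W[...,1]<-280)&(W[...,1]>-640)
    w=W[m]; print("head",np.round(np.percentile(w,[0,1,50,99,100],axis=0)))
    for y0 in range(-640,-280,40):
        q=w[(w[:,1]>=y0)&(w[:,1]<y0+40)]
        if len(q): print(y0,len(q),"x",np.round([q[:,0].min(),q[:,0].max()]),"z",np.round([q[:,2].min(),q[:,2].max()]))
E
```

```text
top 0 
(260, 430) [ 123.  123. -697.]
(300, 460) [ 112.  -16. -369.]
(350, 430) [ 123. -134. -703.]
(300, 420) [ 150.   10. -704.]
head [[ 203. -470.  127.]
 [ 207. -467.  164.]
 [ 299. -382.  222.]
 [ 432. -289.  332.]
 [ 440. -287.  341.]]
-480 2080 x [206. 385.] z [172. 291.]
-440 6640 x [204. 440.] z [164. 341.]
-400 5674 x [203. 390.] z [162. 316.]
-360 4424 x [206. 375.] z [170. 260.]
-320 3905 x [203. 353.] z [127. 241.]
side 5218 (np.int64(0), np.int64(28), np.int64(0), np.int64(195))
[[160. -43. 249.]
 [187. -15. 346.]
 [212.  21. 419.]]
(60, 430) [ 93. -74.  13.]
(120, 440) [ 126. -127.    1.]
(30, 380) [113.  17.  13.]
head [[ 150. -529.  134.]
 [ 156. -523.  152.]
 [ 247. -427.  214.]
 [ 405. -303.  344.]
 [ 440. -286.  350.]]
-560 1617 x [229. 298.] z [143. 309.]
-520 16810 x [183. 314.] z [139. 350.]
-480 15666 x [165. 421.] z [169. 339.]
-440 21012 x [151. 440.] z [149. 340.]
-400 14066 x [150. 440.] z [134. 331.]
-360 10813 x [158. 340.] z [136. 260.]
-320 3288 x [181. 316.] z [153. 241.]
```

```bash
python3 -m crank '[0,0,-41,0.12, 0,0,-82,0.24, 0,0,-123,0.36, 0,0,-164,0.485, 0,0,-205,0.485]' 0 20
python3 -m crank '[10,-39,0,0, 21,-78,0,0, 32,-117,0,0, 42,-156,0,0, 53,-195,0,0]'
python3 -m crank '[10,-39,0,0, 21,-78,0,0, 32,-117,0,0, 42,-156,0,0, 53,-195,0,0]'
python3 - <<'E'
from h import *
st()
for n in("top","side"):
    p,d=robot.grab_frame(n); save(n+"1.png",p); np.save(n+"_d1.npy",d)
E
```

```text
time: 1.12
tool_pos: [272.7, -561.9, 438.5]
tool_rot: [0.0, 1.0, -0.021, 0.0]
ft_force: [1.8, -0.9, 0.2]
grip_width: 25.7
finger_force: 0.0
time: 1.53
tool_pos: [332.3, -367.4, 436.4]
tool_rot: [0.0, 1.0, -0.017, 0.0]
ft_force: [1.3, -0.3, 0.1]
grip_width: 0.3
finger_force: 0.0
time: 1.95
tool_pos: [391.6, -174.2, 436.6]
tool_rot: [0.0, 1.0, -0.017, 0.0]
ft_force: [1.1, 0.2, 0.3]
grip_width: 0.2
finger_force: 0.0
1.95 [ 391.6 -174.2  436.6] [ 2.000e-04  9.999e-01 -1.680e-02  4.000e-04] F [1.1 0.2 0.3] g 0.24020008634299875 [-0.422 -0.111  1.724  0.     1.528  1.183]
[[0.999, -0.034, 0.001], [-0.034, -0.999, -0.0], [0.001, 0.0, -1.0]]
```

View pics/side1.png

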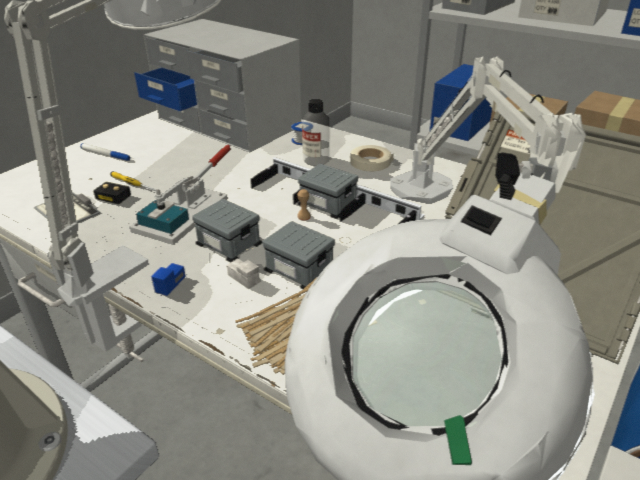

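The side view is unchanged apart from the olive strip at the left edge, which was the arm and is now gone. I'll read the arm's extent in the top view and continue down in front of the right case.

```bash
python3 - <<'E'
from h import *
for n in("top","side"):
    W=cloud(n,np.load(n+"_d1.npy"));W0=cloud(n,np.load(n+"_d.npy"))
    m=(W[...,2]>100)&(abs(np.load(n+"_d1.npy")-np.load(n+"_d.npy"))>30)&(W[...,0]>0)&(W[...,0]<700)
    w=W[m]; print(n,len(w))
    for z0 in range(100,900,60):
        q=w[(w[:,2]>=z0)&(w[:,2]<z0+60)]
        if len(q)>20: print(z0,len(q),"x",np.round(np.percentile(q[:,0],[1,99])),"y",np.round(np.percentile(q[:,1],[1,99])))
E
python3 -m crank '[4,-14,40,0, 8,-28,80,0, 12,-42,120,0, 16,-56,160,0, 20,-69,200,0]'
python3 -m crank '[0,0,40,0, 0,0,80,0, 0,0,120,0, 0,0,120,0, 0,0,120,0]'
```

```text
top 128572
340 30 x [302. 621.] y [133. 254.]
760 49277 x [356. 443.] y [-163. -105.]
820 79237 x [363. 434.] y [-157.  -97.]
side 2654
100 847 x [167. 679.] y [-510.  115.]
160 199 x [161. 333.] y [-515.  133.]
220 172 x [242. 629.] y [-508.  323.]
280 500 x [267. 608.] y [-433.  279.]
340 936 x [278. 309.] y [125. 158.]
time: 2.47
tool_pos: [413.5, -108.8, 239.0]
tool_rot: [0.0, 1.0, -0.017, 0.001]
ft_force: [1.4, -0.5, -0.5]
grip_width: 0.2
finger_force: 0.0
time: 2.88
tool_pos: [412.2, -109.1, 119.4]
tool_rot: [-0.001, 1.0, -0.017, -0.002]
ft_force: [0.3, -0.4, 0.3]
grip_width: 0.4
finger_force: 0.0
```

```bash
python3 -m crank '[0,-3,37,0, 0,-3,74,0, 5,-3,74,0, 10,-3,74,0, 12,-3,74,0]'
python3 -m crank '[2,0,0,0, 4,0,0,0, 4,0,0,0, 4,0,0,0, 4,0,0,0]'
python3 - <<'E'
from h import *
st()
for n in("top","side"):
    p,d=robot.grab_frame(n); save(n+"2.png",p); np.save(n+"_d2.npy",d); blobs(n,d,50,61,(435,530,-160,-50))
cv2.imwrite("pics/m2.png",np.hstack([cv2.imread("pics/top2.png")[150:480,150:450],cv2.resize(cv2.imread("pics/side2.png")[0:400,0:400],(330,330))[:330,:]]))
E
```

```text
time: 3.3
tool_pos: [428.9, -107.3, 49.1]
tool_rot: [0.001, 1.0, -0.017, 0.002]
ft_force: [1.1, 0.4, 1.2]
grip_width: -0.3
finger_force: 0.0
time: 3.72
tool_pos: [430.0, -106.6, 46.8]
tool_rot: [0.0, 1.0, -0.017, 0.001]
ft_force: [-0.2, -0.7, 1.5]
grip_width: 0.1
finger_force: 0.0
3.7167 [ 430.  -106.6   46.8] [ 1.000e-04  9.999e-01 -1.660e-02  5.000e-04] F [-0.2 -0.7  1.5] g 0.10315995691499304 [-0.246  0.363  2.156  0.     0.622  1.358]
[[0.999, -0.033, 0.001], [-0.033, -0.999, -0.0], [0.001, 0.0, -1.0]]
side (50, 61) px [309. 246.] 954 zmed 55.7 rect [ 473.6 -123.6] [47.9 68.8] 88.95 x [439. 508.] y [-148. -100.]
```

View pics/m2.png

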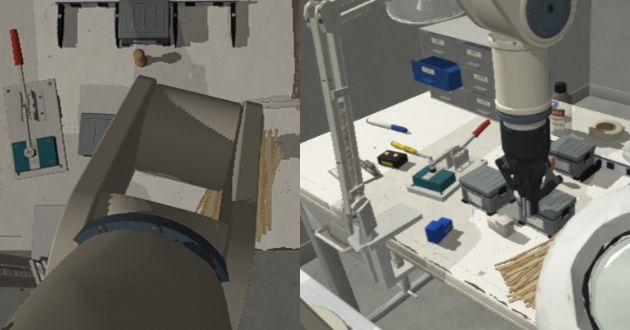

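The montage shows the wide forearm above the right case, with the fingers at its front wall. I'll measure the arm's width against the left lamp for later use.

```bash
python3 - <<'E'
from h import *
q1=-0.246
for n in("top","side"):
    d=np.load(n+"_d2.npy");d0=np.load(n+"_d.npy");W=cloud(n,d)
    m=(d>0)&((d<d0-30)|(d0==0))&(W[...,2]>90); w=W[m]
    al=w[:,0]*np.cos(q1)+w[:,1]*np.sin(q1); pe=-w[:,0]*np.sin(q1)+w[:,1]*np.cos(q1)
    for a in range(0,720,60):
        k=(al>=a)&(al<a+60)
        if k.sum()>50: print(n,a,k.sum(),"perp",np.round(np.percentile(pe[k],[1,99])),"z",np.round(np.percentile(w[k,2],[1,99])))
E
```

```text
top 300 18213 perp [-58.  60.] z [568. 667.]
top 360 14375 perp [-59.  61.] z [395. 597.]
top 420 9285 perp [-59.  61.] z [408. 498.]
top 480 670 perp [-297.   61.] z [330. 421.]
side 240 89 perp [-419.  214.] z [148. 371.]
side 300 100 perp [-443. -217.] z [168. 234.]
side 360 8675 perp [-113.   55.] z [141. 404.]
side 420 9327 perp [-66.  46.] z [ 95. 397.]
side 480 112 perp [-329.  525.] z [265. 392.]
```

```bash
python3 -m crank '[6,0,-5.7,0, 11,0,-11,0, 16.5,0,-16,0, 22,0,-20.5,0, 28,0,-24.5,0]'
python3 - <<'E'
from h import *
st()
p,d=robot.grab_frame("side"); W=cloud("side",d); robot.grab_frame("top")
w=W[(W[...,0]>430)&(W[...,0]<560)&(W[...,1]>-148)&(W[...,1]<-122)&(W[...,2]>4)&(W[...,2]<100)]
for x in range(430,560,8):
    q=w[(w[:,0]>=x)&(w[:,0]<x+8)]
    if len(q): print(x,np.round([q[:,2].min(),q[:,2].max()]),end="; ")
E
```

```text
time: 4.23
tool_pos: [458.0, -107.4, 71.4]
tool_rot: [-0.0, 1.0, -0.017, -0.0]
ft_force: [-2.7, 1.4, 2.8]
grip_width: -0.1
finger_force: 1.7
4.2333 [ 458.  -107.4   71.4] [-1.000e-04  9.999e-01 -1.660e-02 -2.000e-04] F [-2.7  1.4  2.8] g -0.06708421525396449 [-0.234  0.349  2.086  0.     0.707  1.37 ]
[[0.999, -0.033, -0.0], [-0.033, -0.999, 0.0], [-0.0, -0.0, -1.0]]
430 [14. 16.]; 438 [15. 31.]; 446 [14. 45.]; 454 [15. 71.]; 462 [23. 78.]; 470 [21. 77.]; 478 [15. 75.]; 486 [17. 72.]; 494 [17. 68.]; 502 [19. 64.]; 510 [19. 61.]; 518 [35. 56.]; 526 [44. 52.];
```

It is tipping at about 25 degrees, so I continue over the top.

```bash
python3 -m crank '[6.4,0,-3.4,0, 13,0,-6.2,0, 20,0,-8.4,0, 27,0,-10,0, 34,0,-11,0]'
python3 -m crank '[7.2,0,-0.4,0, 14.4,0,-0.4,0, 20,0,-0.4,0, 20,0,-4,0, 20,0,-8,0]'
python3 -m crank '[0,0,-30,0, -20,0,-50,0, -60,0,-50,0, -100,0,-50,0, -140,0,-50,0]'
python3 - <<'E'
from h import *
st()
for n in("top","side"):
    p,d=robot.grab_frame(n); save(n+"3.png",p); np.save(n+"_d3.npy",d); blobs(n,d,60,75,(435,620,-200,100)); blobs(n,d,50,59.9,(425,620,-200,100))
cv2.imwrite("pics/m3.png",cv2.resize(cv2.imread("pics/side3.png")[130:330,150:420],None,fx=2.5,fy=2.5))
E
```

```text
time: 4.75
tool_pos: [493.2, -108.8, 82.2]
tool_rot: [0.0, 1.0, -0.017, 0.001]
ft_force: [-0.3, 0.0, 1.2]
grip_width: -0.3
finger_force: 0.9
time: 5.17
tool_pos: [511.4, -109.2, 89.4]
tool_rot: [-0.0, 1.0, -0.017, -0.001]
ft_force: [-0.2, -1.0, 0.6]
grip_width: 0.2
finger_force: 0.0
time: 5.58
tool_pos: [369.8, -104.3, 139.9]
tool_rot: [0.0, 1.0, -0.016, 0.0]
ft_force: [-1.0, -0.3, -0.3]
grip_width: 0.2
finger_force: 0.0
5.5833 [ 369.8 -104.3  139.9] [ 1.000e-04  9.999e-01 -1.640e-02  1.000e-04] F [-1.  -0.3 -0.3] g 0.1908892315524462 [-0.279  0.103  2.207 -0.     0.831  1.325]
[[0.999, -0.033, 0.0], [-0.033, -0.999, -0.0], [0.0, 0.0, -1.0]]
top (60, 75) px [340. 237.] 1681 zmed 66.8 rect [ 539.2 -108.4] [83.6 55. ] 88.2 x [511. 567.] y [-150.  -66.]
top (50, 59.9) px [250. 282.] 1680 zmed 55.6 rect [466.4  27.6] [84.  68.2] 87.08 x [433. 501.] y [-15.  71.]
side (60, 75) px [325. 216.] 1232 zmed 66.9 rect [ 535.5 -106.5] [85.  57.7] 87.14 x [505. 564.] y [-150.  -63.]
side (50, 59.9) px [214. 218.] 721 zmed 55.7 rect [457.9  28.7] [85.1 60.8] 85.53 x [427. 491.] y [-12.  73.]
side (50, 59.9) px [252. 216.] 94 zmed 54.7 rect [484.8  -8.1] [38.3 16.8] 36.48 x [464. 496.] y [-14.  10.]
side (50, 59.9) px [323. 228.] 325 zmed 55.2 rect [ 517.  -116.7] [46.3 98. ] 30.71 x [507. 562.] y [-149.  -63.]
```

View pics/m3.png

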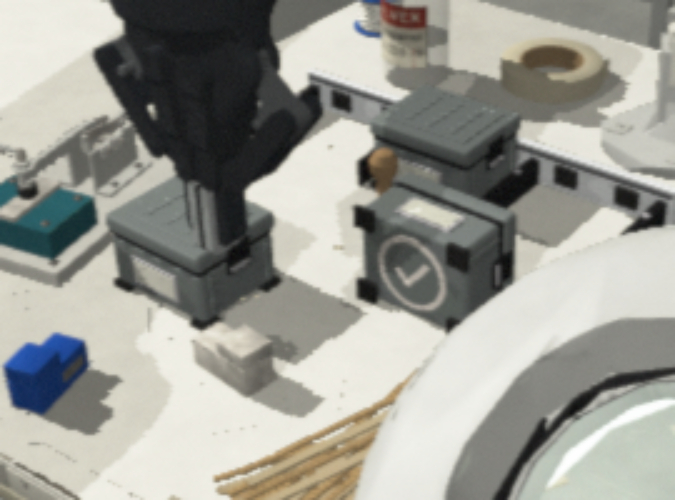

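The crop shows the ring with the tick on the right case at (412,272), so the right case is the stamped one and it stands on its back. Next I tip the left, unstamped case.

```bash
python3 -m crank '[6,-34,0,0.004, 12,-68,0,0.008, 18,-102,0,0.012, 24,-136,0,0.016, 28,-136,30,0.016]'
python3 -m crank '[0,0,31,0, 0,0,63,0, 5,0,63,0, 10,0,63,0, 10,0,63,0]'
python3 - <<'E'
from h import *
st()
E
```

```text
time: 6.1
tool_pos: [408.8, 35.0, 113.4]
tool_rot: [-0.001, 1.0, -0.023, 0.005]
ft_force: [1.6, -0.4, 0.4]
grip_width: -0.1
finger_force: 0.0
time: 6.52
tool_pos: [416.4, 29.8, 48.0]
tool_rot: [-0.0, 1.0, -0.025, 0.001]
ft_force: [-0.1, -0.6, -0.6]
grip_width: -0.2
finger_force: 0.0
6.5167 [416.4  29.8  48. ] [-1.000e-04  9.997e-01 -2.480e-02  1.000e-03] F [-0.1 -0.6 -0.6] g -0.20049544874603759 [ 0.068  0.331  2.208 -0.     0.6    1.688]
[[0.999, -0.05, 0.002], [-0.05, -0.999, 0.0], [0.002, -0.0, -1.0]]
```

```bash
python3 -m crank '[7,0,-5.7,0, 12,0,-11,0, 17.5,0,-16,0, 23,0,-20.5,0, 29,0,-24.5,0]'
python3 -m crank '[6.4,0,-3.4,0, 13,0,-6.2,0, 20,0,-8.4,0, 27,0,-10,0, 34,0,-11,0]'
python3 -m crank '[7.2,0,-0.4,0, 14.4,0,-0.4,0, 20,0,-0.4,0, 20,0,-4,0, 20,0,-8,0]'
python3 -m crank '[0,0,-40,0, 0,30,-50,0, 0,65,-50,0, 0,100,-50,0, 0,136,-50,0]'
python3 - <<'E'
from h import *
st()
for n in("top","side"):
    p,d=robot.grab_frame(n); np.save(n+"_d4.npy",d); save(n+"4.png",p); blobs(n,d,60,75,(435,620,-200,100)); blobs(n,d,50,59.9,(425,620,-200,100))
E
```

```text
time: 6.93
tool_pos: [444.3, 28.3, 72.7]
tool_rot: [-0.0, 1.0, -0.025, 0.001]
ft_force: [-1.5, -1.1, 0.9]
grip_width: 0.0
finger_force: 1.2
time: 7.35
tool_pos: [479.2, 26.7, 83.6]
tool_rot: [0.0, 1.0, -0.025, 0.001]
ft_force: [-2.4, -1.2, 13.1]
grip_width: -0.1
finger_force: 5.1
time: 7.77
tool_pos: [497.6, 25.8, 90.4]
tool_rot: [-0.0, 1.0, -0.025, 0.0]
ft_force: [-0.1, -0.5, -0.0]
grip_width: -0.1
finger_force: 0.0
time: 8.18
tool_pos: [490.1, -111.0, 141.0]
tool_rot: [0.0, 1.0, -0.024, 0.0]
ft_force: [0.1, -0.3, 0.4]
grip_width: 0.1
finger_force: 0.0
8.1833 [ 490.1 -111.   141. ] [ 0.000e+00  9.997e-01 -2.400e-02  4.000e-04] F [ 0.1 -0.3  0.4] g 0.13317553305864796 [-0.226  0.277  1.976  0.     0.888  1.393]
[[0.999, -0.048, 0.001], [-0.048, -0.999, -0.0], [0.001, 0.0, -1.0]]
top (60, 75) px [280. 257.] 62 zmed 65.7 rect [513.6 -15.2] [ 8.6 30.1] 74.07 x [499. 529.] y [-17.  -7.]
side (60, 75) px [253. 194.] 1023 zmed 67.0 rect [525.3  26.6] [85.1 56.6] 87.28 x [495. 554.] y [-17.  70.]
side (60, 75) px [324. 216.] 1219 zmed 67.0 rect [ 536.  -106.4] [85.4 57.7] 88.1 x [506. 565.] y [-149.  -63.]
side (50, 59.9) px [254. 205.] 283 zmed 55.4 rect [505.9  16. ] [45.1 98. ] 29.45 x [496. 549.] y [-17.  70.]
side (50, 59.9) px [324. 228.] 335 zmed 55.5 rect [ 516.4 -116.6] [46.1 98. ] 29.6 x [507. 561.] y [-150.  -63.]
```

Both cases now stand on their backs. I go behind the stamped one, to its lid side.

```bash
python3 -m crank '[30,-2,0,-0.005, 60,-4,0,-0.01, 92,-6.4,0,-0.015, 92,-6.4,30,-0.015, 92,-6.4,50,-0.015]'
python3 -m crank '[0,0,20,0, 0,0,34,0, 0,0,34,0, 0,0,34,0, 0,0,34,0]'
python3 - <<'E'
from h import *
st()
E
```

```text
time: 8.7
tool_pos: [584.6, -107.6, 89.8]
tool_rot: [0.0, 1.0, -0.017, 0.001]
ft_force: [-0.3, 1.0, -1.0]
grip_width: 0.0
finger_force: 0.0
time: 9.12
tool_pos: [583.1, -107.9, 57.2]
tool_rot: [0.0, 1.0, -0.017, 0.0]
ft_force: [0.3, 0.6, 0.1]
grip_width: 0.2
finger_force: 0.0
9.1167 [ 583.1 -107.9   57.2] [ 0.000e+00  9.999e-01 -1.700e-02  4.000e-04] F [0.3 0.6 0.1] g 0.23107631395228495 [-0.186  0.517  1.83   0.     0.794  1.419]
[[0.999, -0.034, 0.001], [-0.034, -0.999, -0.0], [0.001, 0.0, -1.0]]
```

```bash
python3 -m crank '[-4,0,0,0, -7,0,0,0, -12.5,0,-4.7,0, -18,0,-8.8,0, -24,0,-12.5,0]'
python3 -m crank '[-6.2,0,-3.2,0, -12.6,0,-5.8,0, -19.3,0,-7.9,0, -26,0,-9.3,0, -33,0,-10.2,0]'
python3 -m crank '[-7,0,-0.4,0, -7,0,-4,0, -7,0,-10,0, -7,0,-40,0, -7,0,-80,0]'
python3 - <<'E'
from h import *
st()
for n in("top","side"):
    p,d=robot.grab_frame(n); np.save(n+"_d5.npy",d); save(n+"5.png",p); blobs(n,d,60,75,(435,620,-200,100)); blobs(n,d,50,59.9,(425,620,-200,100))
E
```

```text
time: 9.53
tool_pos: [558.1, -107.4, 69.6]
tool_rot: [0.0, 1.0, -0.017, 0.0]
ft_force: [0.5, -0.0, 0.4]
grip_width: -0.2
finger_force: 0.2
time: 9.95
tool_pos: [524.8, -106.2, 79.1]
tool_rot: [-0.0, 1.0, -0.017, -0.0]
ft_force: [-0.3, 0.2, -0.4]
grip_width: 0.1
finger_force: 0.0
time: 10.37
tool_pos: [516.9, -105.6, 157.8]
tool_rot: [-0.001, 1.0, -0.017, -0.003]
ft_force: [1.0, -0.6, -0.1]
grip_width: -0.0
finger_force: 0.0
10.3667 [ 516.9 -105.6  157.8] [-5.000e-04  9.998e-01 -1.710e-02 -2.600e-03] F [ 1.  -0.6 -0.1] g -0.023674530858553988 [-0.204  0.292  1.906  0.     0.949  1.401]
[[0.999, -0.034, -0.005], [-0.034, -0.999, 0.001], [-0.005, -0.001, -1.0]]
top (60, 75) px [272. 246.] 686 zmed 66.7 rect [527.5   3.4] [42.  54.2] 87.05 x [499. 554.] y [-19.  25.]
top (50, 59.9) px [341. 271.] 1563 zmed 55.7 rect [ 483.4 -107. ] [84.6 57.7] 86.75 x [452. 512.] y [-148.  -65.]
side (60, 75) px [253. 194.] 1030 zmed 67.0 rect [525.2  27. ] [86.7 58.6] 86.66 x [495. 555.] y [-17.  72.]
side (50, 59.9) px [254. 205.] 278 zmed 55.2 rect [506.6  16.5] [45.1 98.7] 29.2 x [496. 550.] y [-18.  71.]
side (50, 59.9) px [298. 242.] 1698 zmed 55.8 rect [ 475.1 -104.7] [86.  71.2] 88.22 x [439. 511.] y [-148.  -61.]
```

The stamped case is back on its feet at about (477,-105). I'll push it forward clear of the sticks first, then sideways, then home.

```bash
python3 -m crank '[-33,2,0,-0.025, -66,4,0,-0.025, -99,5.8,0,-0.025, -99,5.8,20,-0.025, -99,5.8,50,-0.025]' 0.15
python3 -m crank '[0,0,35,0, 0,0,70,0, 0,0,96,0, 0,0,96,0, 0,0,96,0]'
python3 - <<'E'
from h import *
st()
E
```

```text
time: 10.88
tool_pos: [420.5, -109.0, 111.0]
tool_rot: [0.001, 1.0, -0.005, 0.003]
ft_force: [0.7, -0.6, 0.5]
grip_width: 13.1
finger_force: 0.0
time: 11.3
tool_pos: [418.8, -108.1, 12.3]
tool_rot: [-0.0, 1.0, -0.005, -0.001]
ft_force: [-0.5, 0.4, 0.5]
grip_width: 13.1
finger_force: 0.0
11.3 [ 418.8 -108.1   12.3] [-4.0e-04  1.0e+00 -4.5e-03 -1.5e-03] F [-0.5  0.4  0.5] g 13.070841083777847 [-0.256  0.426  2.187  0.     0.532  1.324]
[[1.0, -0.009, -0.003], [-0.009, -1.0, 0.001], [-0.003, -0.001, -1.0]]
```

```bash
python3 -m crank '[7,0,0,0, 13,0,0,0, 20,0,0,0, 28,0,0,0, 36,0,0,0]'
python3 -m crank '[8,0,0,0, 16,0,0,0, 24,0,0,0, 32,0,0,0, 38,0,0,0]'
python3 -m crank '[2,0,0,0, 2,0,0,0, -8,0,0,0, -20,0,-30,0, -20,0,-60,0]'
python3 -m crank '[-20,0,-35,0, -60,0,-35,0, -90,0,-35,0, -90,0,-35,0, -90,0,-35,0]'
python3 - <<'E'
from h import *
st()
for n in("top","side"):
    p,d=robot.grab_frame(n); np.save(n+"_d6.npy",d); save(n+"6.png",p); blobs(n,d,60,75,(435,620,-200,100)); blobs(n,d,50,59.9,(425,620,-200,100))
E
```

```text
time: 11.72
tool_pos: [456.3, -108.7, 14.0]
tool_rot: [0.0, 1.0, -0.005, 0.0]
ft_force: [-5.7, 0.1, 1.9]
grip_width: 12.5
finger_force: 0.1
time: 12.13
tool_pos: [494.7, -109.1, 13.7]
tool_rot: [0.0, 1.0, -0.004, 0.0]
ft_force: [-5.2, 0.5, 3.6]
grip_width: 12.6
finger_force: 0.1
time: 12.55
tool_pos: [469.1, -108.2, 71.7]
tool_rot: [-0.001, 1.0, -0.005, -0.003]
ft_force: [0.3, 0.4, 0.2]
grip_width: 13.0
finger_force: 0.0
time: 12.97
tool_pos: [381.9, -108.0, 108.2]
tool_rot: [0.0, 1.0, -0.005, 0.0]
ft_force: [0.3, -0.2, -0.5]
grip_width: 12.9
finger_force: 0.0
12.9667 [ 381.9 -108.   108.2] [ 1.e-04  1.e+00 -5.e-03  4.e-04] F [ 0.3 -0.2 -0.5] g 12.91594915937958 [-0.279  0.182  2.211  0.     0.748  1.301]
[[1.0, -0.01, 0.001], [-0.01, -1.0, -0.0], [0.001, 0.0, -1.0]]
top (60, 75) px [257. 244.] 1678 zmed 66.9 rect [528.9  24.5] [84.4 55.3] 87.17 x [499. 558.] y [-19.  68.]
top (50, 59.9) px [289. 204.] 60 zmed 52.1 rect [598.8 -24.2] [13.6 13.2] 26.09 x [592. 606.] y [-32. -17.]
top (50, 59.9) px [339. 237.] 2146 zmed 55.6 rect [ 542.1 -106.9] [84.2 67.9] 89.4 x [508. 576.] y [-149.  -65.]
side (50, 59.9) px [324. 222.] 1471 zmed 55.8 rect [ 538.6 -105.5] [85.5 70.2] 89.85 x [503. 574.] y [-148.  -63.]
```

```bash
python3 -m crank '[32,-14,0,-0.12, 64,-28,0,-0.24, 96,-42,0,-0.36, 128,-55,0,-0.48, 158,-67.5,0,-0.6]' 0
python3 -m crank '[0,0,0,-0.12, 0,0,0,-0.24, 0,0,0,-0.36, 0,0,0,-0.48, 0,0,0,-0.6]'
python3 -m crank '[0,0,0,-0.12, 0,0,0,-0.24, 0,0,0,-0.373, 0,0,0,-0.373, 0,0,0,-0.373]'
python3 - <<'E'
from h import *
st()
E
```

```text
time: 13.48
tool_pos: [545.1, -40.9, 107.6]
tool_rot: [0.0, 0.956, 0.294, 0.001]
ft_force: [-0.4, -0.2, 0.4]
grip_width: -0.0
finger_force: 0.0
time: 13.9
tool_pos: [543.3, -41.7, 107.4]
tool_rot: [0.0, 0.826, 0.564, 0.0]
ft_force: [0.4, -0.6, 0.8]
grip_width: 0.1
finger_force: 0.0
time: 14.32
tool_pos: [542.9, -41.9, 107.6]
tool_rot: [0.0, 0.711, 0.704, 0.0]
ft_force: [-0.9, 0.2, -0.4]
grip_width: 0.0
finger_force: 0.0
14.3167 [542.9 -41.9 107.6] [0.000e+00 7.106e-01 7.036e-01 1.000e-04] F [-0.9  0.2 -0.4] g 0.0027061095888273883 [-0.08   0.383  1.91   0.     0.848 -0.07 ]
[[0.01, 1.0, 0.0], [1.0, -0.01, 0.0], [0.0, 0.0, -1.0]]
```

```bash
python3 -m crank '[0,-2,35,0, 0,-2,70,0, 0,-2,95,0, 0,-2,95,0, -5,-2,95,0]'
python3 -m crank '[-6,0,0,0, -12,0,0,0, -19,0,0,0, -26,0,0,0, -32.5,0,0,0]'
python3 -m crank '[0,0,0,0, 0,0,0,0, 5,0,0,0, 8,0,-35,0, 8,0,-75,0]'
python3 -m crank '[0,0,-35,0.12, 0,-40,-35,0.24, 0,-80,-35,0.36, 0,-120,-35,0.48, 0,-160,-35,0.6]'
python3 - <<'E'
from h import *
st()
for n in("top","side"):
    p,d=robot.grab_frame(n); np.save(n+"_d7.npy",d); save(n+"7.png",p); blobs(n,d,60,75,(435,620,-200,100)); blobs(n,d,50,59.9,(425,720,-200,100))
E
```

```text
time: 14.73
tool_pos: [539.3, -46.5, 12.0]
tool_rot: [-0.001, 0.71, 0.704, -0.001]
ft_force: [0.5, 0.3, 0.1]
grip_width: -0.2
finger_force: 0.0
time: 15.15
tool_pos: [540.5, -80.4, 13.9]
tool_rot: [0.001, 0.71, 0.704, 0.001]
ft_force: [0.2, 2.6, 1.0]
grip_width: -0.3
finger_force: 0.0
time: 15.57
tool_pos: [537.3, -70.4, 86.1]
tool_rot: [-0.003, 0.709, 0.705, -0.002]
ft_force: [1.2, 0.3, -0.2]
grip_width: -0.2
finger_force: 0.0
time: 15.98
tool_pos: [378.0, -69.8, 122.9]
tool_rot: [0.0, 0.887, 0.461, 0.0]
ft_force: [-0.1, 0.4, -0.2]
grip_width: 0.1
finger_force: 0.0
15.9833 [378.  -69.8 122.9] [1.000e-04 8.873e-01 4.611e-01 0.000e+00] F [-0.1  0.4 -0.2] g 0.14736943989947884 [-0.186  0.136  2.222 -0.     0.784  0.426]
[[0.575, 0.818, 0.0], [0.818, -0.575, -0.0], [-0.0, 0.0, -1.0]]
top (60, 75) px [257. 244.] 1665 zmed 66.9 rect [528.9  24.5] [84.3 55.4] 87.14 x [499. 558.] y [-19.  68.]
top (50, 59.9) px [294. 168.] 1983 zmed 55.8 rect [658.8 -32.7] [83.8 68.5] 89.92 x [625. 693.] y [-75.   9.]
top (50, 59.9) px [289. 204.] 61 zmed 51.9 rect [598.8 -25.4] [13.3 16.2] 54.66 x [590. 606.] y [-33. -18.]
top (50, 59.9) px [358. 237.] 2129 zmed 55.7 rect [ 542.3 -137.7] [84.3 67.7] 89.83 x [508. 576.] y [-180.  -96.]
side (60, 75) px [261. 196.] 663 zmed 67.0 rect [523.8  11.6] [56.9 57.4] 89.58 x [495. 553.] y [-17.  40.]
side (50, 59.9) px [328. 178.] 1040 zmed 55.8 rect [655.6 -30.9] [70.4 85.8] 0.0 x [620. 691.] y [-74.  12.]
side (50, 59.9) px [258. 206.] 244 zmed 55.1 rect [508.7   5.8] [44.4 80.6] 33.45 x [495. 549.] y [-18.  52.]
side (50, 59.9) px [340. 228.] 1487 zmed 55.8 rect [ 539.  -135.6] [84.5 70.3] 89.69 x [504. 574.] y [-178.  -93.]
```

The sideways push overshot by about 4 mm. I'll measure the bay's fins directly to get the needed correction.

```bash
python3 - <<'E'
from h import *
for n,f in(("top","top_d7"),("side","side_d7"),("side","side_d")):
    W=cloud(n,np.load(f+".npy"))
    for a,b in((620,640),(648,680)):
        m=(W[...,2]>15)&(W[...,2]<26)&(W[...,0]>a)&(W[...,0]<b)
        y=W[m][:,1]
        for c in(-183,-83,117,17):
            q=y[abs(y-c)<11]
            if len(q)>5: print(f,a,c,len(q),np.round(np.percentile(q,[3,50,97]),1),end=" | ")
        print()
E
```

```text
top_d7 620 -183 33 [-185.5 -183.7 -180.8] | top_d7 620 -83 37 [-86.6 -83.4 -73.3] | top_d7 620 117 32 [113.6 115.9 117.8] | top_d7 620 17 30 [14.2 16.  17.7] | 
top_d7 648 -183 80 [-187.5 -183.9 -180.1] | top_d7 648 -83 92 [-86.9 -83.5 -80. ] | top_d7 648 117 88 [112.1 115.3 120. ] | top_d7 648 17 68 [14.4 16.7 20.1] | 
side_d7 620 -83 33 [-83.8 -82.4 -78.5] | side_d7 620 17 21 [16.7 19.  22.3] | 
side_d7 648 -183 65 [-185.8 -182.2 -177.5] | side_d7 648 -83 68 [-85.6 -83.1 -72.7] | side_d7 648 117 56 [113.2 115.5 122.4] | 
side_d 620 -83 36 [-84.5 -82.6 -73. ] | side_d 620 117 33 [115.7 117.7 121.2] | side_d 620 17 23 [15.9 18.2 21.6] | 
side_d 648 -183 63 [-185.6 -182.5 -176.9] | side_d 648 -83 69 [-86.  -83.3 -76.6] | side_d 648 117 63 [113.9 116.4 122.3] |
```

```bash
python3 - <<'E'
from h import *
W=cloud("top",np.load("top_d7.npy")); W=W.reshape(-1,3)
for x in range(430,510,8):
    q=W[(W[:,0]>=x)&(W[:,0]<x+8)&(W[:,1]>-230)&(W[:,1]<-100)&(W[:,2]>4)]
    if len(q): print(x,len(q),"y",np.round(np.percentile(q[:,1],[0,50,100])),"z",np.round(np.percentile(q[:,2],[50,98])))
q=W[(W[:,0]>512)&(W[:,0]<540)&(W[:,1]>-300)&(W[:,1]<-186)&(W[:,2]>4)]; print("tweez",len(q),np.round(np.percentile(q,[2,98],axis=0)) if len(q) else "")
E
python3 - <<'E'
import cv2
i=cv2.imread("pics/top7.png")[140:320,250:450]; cv2.imwrite("pics/c7.png",cv2.resize(i,None,fx=3,fy=3))
E
```

```text
430 175 y [-230. -201. -172.] z [13. 18.]
438 169 y [-230. -199. -170.] z [13. 18.]
446 205 y [-230. -193. -151.] z [13. 19.]
454 209 y [-230. -191. -118.] z [14. 19.]
462 207 y [-230. -189. -110.] z [14. 19.]
470 179 y [-229. -191. -151.] z [14. 19.]
478 111 y [-227. -187. -130.] z [12. 19.]
486 23 y [-197. -185. -127.] z [11. 19.]
494 5 y [-207. -179. -118.] z [4. 6.]
502 170 y [-219. -139. -100.] z [47. 57.]
tweez 245 [[ 514. -299.    4.]
 [ 539. -194.   33.]]
```

View pics/c7.png

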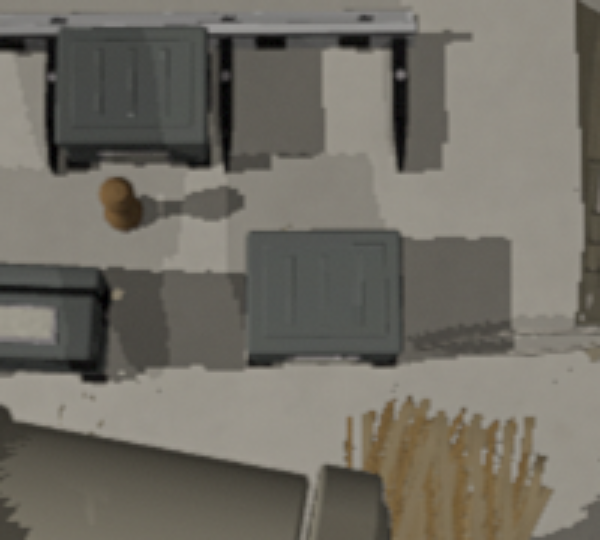

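The case stands straight in front of the right bay. The stick ends start right of crop (345,420), so I descend left of them with the fingers nearly shut, and push slightly to the left on the way in.

```bash
python3 -m crank '[2.4,26,0,0.12, 4.8,52,0,0.24, 7.2,78,0,0.36, 9.6,103,0,0.48, 12,128.4,0,0.6]' 0.12
python3 -m crank '[0,0,0,0.12, 0,0,0,0.24, 0,0,20,0.363, 0,0,40,0.363, 0,0,50,0.363]'
python3 - <<'E'
from h import *
st()
E
```

```text
time: 16.5
tool_pos: [493.7, -134.0, 122.9]
tool_rot: [0.0, 0.984, 0.179, 0.0]
ft_force: [-0.1, -0.8, 0.4]
grip_width: 10.5
finger_force: 0.0
time: 16.92
tool_pos: [491.7, -133.1, 71.2]
tool_rot: [-0.0, 1.0, 0.001, -0.001]
ft_force: [-0.5, 0.5, -0.0]
grip_width: 9.9
finger_force: 0.0
16.9167 [ 491.7 -133.1   71.2] [-2.e-04  1.e+00  9.e-04 -9.e-04] F [-0.5  0.5 -0. ] g 9.896707737109887 [-0.267  0.397  2.004 -0.     0.743  1.302]
[[1.0, 0.002, -0.002], [0.002, -1.0, 0.0], [-0.002, -0.0, -1.0]]
```

```bash
python3 -m crank '[-1,0,30,0.005, -1,0,58,0.005, -1,0,58,0.005, -1,0,58,0.005, 3,0,58,0.005]'
python3 -m crank '[4,-0.2,0,0, 12,-1.1,0,0, 20,-2,0,0, 28,-2.9,0,0, 35,-3.5,0,0]'
python3 - <<'E'
from h import *
st()
for n in("top","side"):
    p,d=robot.grab_frame(n); np.save(n+"_d8.npy",d); save(n+"8.png",p); blobs(n,d,50,59.9,(515,720,-200,-30))
E
```

```text
time: 17.33
tool_pos: [495.3, -133.6, 15.8]
tool_rot: [-0.0, 1.0, -0.002, -0.0]
ft_force: [-1.1, 0.0, 0.5]
grip_width: 10.0
finger_force: 0.0
time: 17.75
tool_pos: [531.3, -130.4, 16.0]
tool_rot: [0.0, 1.0, -0.002, 0.0]
ft_force: [-3.9, -0.6, 2.9]
grip_width: 10.1
finger_force: 0.0
17.75 [ 531.3 -130.4   16. ] [ 2.e-04  1.e+00 -2.e-03  5.e-04] F [-3.9 -0.6  2.9] g 10.090809476897908 [-0.243  0.531  1.945 -0.     0.664  1.332]
[[1.0, -0.004, 0.001], [-0.004, -1.0, -0.0], [0.001, 0.0, -1.0]]
top (50, 59.9) px [297. 155.] 135 zmed 55.8 rect [678.6 -33.8] [18.5 38.2] 60.1 x [658. 693.] y [-51. -30.]
side (50, 59.9) px [353. 212.] 74 zmed 57.0 rect [ 583.2 -130.6] [50.5  8.9] 25.85 x [559. 606.] y [-141. -119.]
side (50, 59.9) px [370. 222.] 361 zmed 55.6 rect [ 576.5 -164.8] [68.7 20.9] 0.57 x [542. 611.] y [-175. -154.]
side (50, 59.9) px [328. 227.] 71 zmed 54.0 rect [ 530.9 -117.8] [12.6 25.7] 87.69 x [518. 544.] y [-124. -111.]
```

```bash
python3 -m crank '[6,0,0,0, 12,0,0,0, 18,0,0,0, 24,0,0,0, 30,0,0,0]'
python3 -m crank '[7,0,0,0, 14,0,0,0, 21,0,0,0, 28,0,0,0, 35,0,0,0]'
python3 -m crank '[3,0,0,0, 6,0,0,0, 9,0,0,0, 11,0,0,0, 12,0,0,0]'
python3 - <<'E'
from h import *
st()
for n in("side",):
    p,d=robot.grab_frame(n); blobs(n,d,50,59.9,(515,720,-200,20))
E
```

```text
time: 18.27
tool_pos: [560.3, -130.5, 14.9]
tool_rot: [-0.0, 1.0, -0.002, -0.0]
ft_force: [-5.6, -0.4, 2.9]
grip_width: 10.6
finger_force: 0.0
time: 18.68
tool_pos: [595.9, -130.7, 14.9]
tool_rot: [-0.0, 1.0, -0.002, -0.0]
ft_force: [-4.6, -0.7, 3.4]
grip_width: 10.3
finger_force: 0.0
time: 19.1
tool_pos: [607.4, -130.7, 14.9]
tool_rot: [-0.0, 1.0, -0.002, -0.0]
ft_force: [-5.7, 0.1, 3.2]
grip_width: 10.4
finger_force: 0.0
19.1 [ 607.4 -130.7   14.9] [-0.0e+00  1.0e+00 -2.1e-03 -1.0e-04] F [-5.7  0.1  3.2] g 10.387603077225222 [-0.214  0.613  1.778 -0.     0.751  1.361]
[[1.0, -0.004, -0.0], [-0.004, -1.0, 0.0], [-0.0, -0.0, -1.0]]
side (50, 59.9) px [317. 178.] 526 zmed 55.9 rect [653.2 -28.4] [78.5 69.2] 88.09 x [619. 689.] y [-67.  12.]
side (50, 59.9) px [379. 192.] 74 zmed 56.7 rect [ 659.1 -133.4] [60.6 10.6] 23.8 x [630. 686.] y [-143. -118.]
side (50, 59.9) px [395. 202.] 293 zmed 55.2 rect [ 651.5 -166.2] [74.3 21.1] 3.71 x [614. 688.] y [-176. -153.]
side (50, 59.9) px [275. 204.] 78 zmed 55.3 rect [532.7 -13.2] [ 6.6 34. ] 81.18 x [516. 550.] y [-18. -11.]
side (50, 59.9) px [355. 205.] 66 zmed 54.3 rect [ 605.6 -120.4] [12.2 28.4] 72.48 x [592. 621.] y [-125. -111.]
```

Almost home with no jamming. I push on gently until the force rises against the stop.

```bash
python3 -m crank '[1,0,0,0, 2,0,0,0, 3,0,0,0, 4,0,0,0, 4,0,0,0]'
python3 -m crank '[0.5,0,0,0, 1,0,0,0, 1.5,0,0,0, 2,0,0,0, 2,0,0,0]'
```

```text
time: 19.57
tool_pos: [611.2, -130.7, 15.0]
tool_rot: [-0.0, 1.0, -0.002, 0.0]
ft_force: [-3.9, 0.7, 2.4]
grip_width: 10.1
finger_force: 0.0
time: 19.98
tool_pos: [612.9, -130.7, 14.9]
tool_rot: [-0.0, 1.0, -0.002, -0.0]
ft_force: [-5.5, -0.2, 2.8]
grip_width: 10.2
finger_force: 0.0
```

```bash
python3 -m crank '[0.5,0,0,0, 1,0,0,0, 1.5,0,0,0, 2,0,0,0, 2,0,0,0]'
python3 -m crank '[0.3,0,0,0, 0.6,0,0,0, 0.9,0,0,0, 1.2,0,0,0, 1.2,0,0,0]'
```

```text
time: 20.4
tool_pos: [612.7, -130.6, 14.7]
tool_rot: [-0.0, 1.0, -0.002, -0.002]
ft_force: [-13.2, -1.0, 8.2]
grip_width: 10.3
finger_force: 0.0
time: 20.82
tool_pos: [612.6, -130.6, 14.5]
tool_rot: [-0.0, 1.0, -0.002, -0.004]
ft_force: [-18.3, -1.1, 12.4]
grip_width: 10.1
finger_force: 0.0
```

The force rose to 18 N with no further motion, so the case is at the stop. I retreat and check.

```bash
python3 -m crank '[-6,0,0,0, -15,0,0,0, -25,0,-30,0, -25,0,-70,0, -25,0,-100,0]'
python3 -m crank '[-35,0,0,0, -70,0,-20,0, -105,0,-40,0, -140,0,-60,0, -180,0,-60,0]'
python3 - <<'E'
from h import *
st()
for n in("top","side"):
    p,d=robot.grab_frame(n); np.save(n+"_d9.npy",d); save(n+"9.png",p); blobs(n,d,60,75,(435,620,-200,100)); blobs(n,d,50,59.9,(515,720,-200,20)); blobs(n,d,14,34,(380,440,-100,0)); print()
cv2.imwrite("pics/m9.png",np.hstack([cv2.imread("pics/top9.png")[120:420,150:450],cv2.imread("pics/side9.png")[130:430,150:500]]))
E
```

```text
time: 21.23
tool_pos: [591.5, -130.7, 116.7]
tool_rot: [0.0, 1.0, -0.002, 0.001]
ft_force: [1.3, -0.7, -0.2]
grip_width: 10.1
finger_force: 0.0
time: 21.65
tool_pos: [413.0, -130.6, 178.1]
tool_rot: [0.001, 1.0, -0.002, 0.004]
ft_force: [0.5, -1.3, 1.6]
grip_width: 10.3
finger_force: 0.0
21.65 [ 413.  -130.6  178.1] [ 0.0011  1.     -0.0019  0.0038] F [ 0.5 -1.3  1.6] g 10.306283843987337 [-0.31   0.114  2.084  0.     0.935  1.265]
[[1.0, -0.004, 0.008], [-0.004, -1.0, -0.002], [0.008, 0.002, -1.0]]
top (60, 75) px [257. 244.] 1665 zmed 66.9 rect [528.9  24.4] [84.1 55.4] 87.26 x [500. 558.] y [-19.  68.]
top (50, 59.9) px [294. 168.] 2000 zmed 55.7 rect [658.6 -32.8] [83.7 68.9] 89.68 x [624. 693.] y [-75.   9.]
top (50, 59.9) px [356. 168.] 2008 zmed 55.8 rect [ 658.9 -134.7] [84.3 69. ] 88.9 x [625. 694.] y [-177.  -93.]

side (60, 75) px [250. 194.] 879 zmed 66.9 rect [524.9  27.3] [87.6 56.3] 88.23 x [496. 554.] y [-17.  72.]
side (50, 59.9) px [328. 178.] 1031 zmed 55.8 rect [655.5 -31.1] [84.9 70.3] 89.42 x [620. 691.] y [-74.  12.]
side (50, 59.9) px [379. 195.] 1202 zmed 55.8 rect [ 656.1 -133.5] [71.2 85.9] 0.6 x [620. 691.] y [-177.  -91.]
side (50, 59.9) px [275. 204.] 83 zmed 54.7 rect [532.1 -13.5] [ 5.5 33.6] 84.66 x [515. 549.] y [-17. -12.]
side (14, 34) px [243. 269.] 467 zmed 23.7 rect [408.8 -50. ] [50.7 23.6] 81.61 x [394. 423.] y [-76. -25.]
```

View pics/m9.png

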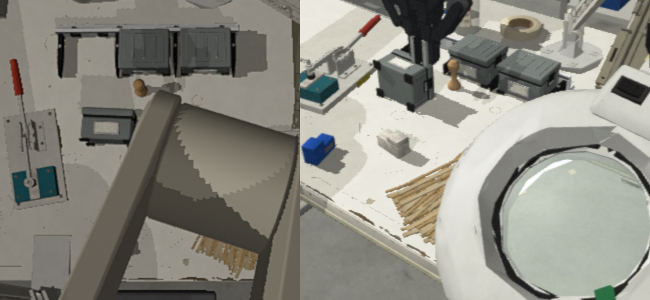

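The stamped case at montage (207,52) is home in the right bay, level with the racked case and straight. The plain case at (108,127) stands on its back with a bare underside, and the stamp, gauge block and sticks haven't moved. I hand in.

```bash
python3 -m crank '[0,0,0,0, 0,0,0,0, 0,0,0,0, 0,0,0,0, 0,0,0,0]'; python3 -c "
from cell import robot
print(robot.close_job())"
```

```text
time: 22.17
tool_pos: [412.2, -129.9, 174.6]
tool_rot: [-0.0, 1.0, -0.002, -0.0]
ft_force: [-0.7, 0.0, 0.9]
grip_width: 10.4
finger_force: 0.0
the job is handed in; nothing more can be done
None
```

I handed the job in at about 22 s: the stamped case (the right one) is home and straight against the stop in the right bay, the plain case stands on its back, and the bystanders in the final pictures hadn't moved; the tweezers I didn't check at the end.

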